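# Set the indexed stream selector to the marked outlet the short way

## Task

The stream selector on the bench was left between two of its outlets. Lift its knob so that the pin under the pointer is clear of the slotted ring, turn the pointer the shorter way round to the outlet with the orange cap, and let the pin down into that outlet's slot, fully home, then let go. The slots are not exactly in line with the caps, so feel for the slot with a light hand rather than forcing the pin against the ring, and leave the other things on the bench where they are.

Things in the scene. Friction and masses are not known exactly. Their poses are not given: they have to be found in the camera images.
- selector: Grey round manifold, 204 mm across, 30 mm high, fixed to the bench, any yaw; origin at the centre of its underside, on the selector's vertical axis. Eight steel outlets round the rim, every 45 degrees, at 22.5, 67.5 ... degrees from its x axis. Above each a cap stands on the body, 85 mm from the axis.
- ring_top (a point): On the axis, level with the top (42 mm above the bench) of the aluminium ring that lies on the grey manifold; inner radius 38, outer 66 mm, with eight open radial slots, 10 mm wide, 12 mm deep, one per outlet. The ring was put on by hand: all slots together sit up to 10 degrees round from the caps, either way, different each time; it does not turn.
- orange_cap: Orange cap, 17 mm across, 18 mm high, on the outlet that is wanted; origin at the centre of its underside, 85 mm from the selector's axis, 30 mm above the bench. The other seven caps are grey. It is never on one of the two outlets next to where the pointer starts.
- knob_grip (a point): Middle of the knob's grip, on the selector's axis, 90 mm above the bench with the pin home. The grip is an upright black bar, 52 mm long (along the pointer), 12 mm thick, 43 mm high; its top is 15 mm above this point. Its x axis points along the pointer arm, which reaches 59 mm from the axis, its top 29 mm below this point. No stop limits its turning.
- index_pin: Upright steel pin, 8 mm thick with a flat end, fixed below the pointer arm 50 mm from the axis; origin at the centre of its lower end. It moves with the knob: lower end 35 mm above the bench when home in a slot, 42 mm when standing on the ring. Play in a slot 1 mm (1.1 degrees) each way; greased, friction on the ring 0.05.
- turret (a joint): Turn of the pointer about the vertical axis, rad, counter-clockwise from above positive, 0 along the selector's x axis, endless in both directions and not wrapped. It starts within 0.12 of 0, the pin standing on the ring between two outlets. Drag 0.01 N m.
- index_knob (a joint): Lift of the knob, m: 0 with the pin home in a slot, 0.007 with the pin standing on the ring, 0.018 at the top stop. A spring and the knob's weight press it down with 8 N at 0, 9.5 N at 0.007 and 12 N at the top; a damper (80 N s/m) slows its fall.
- beaker_100: Glass beaker, 52 mm across, 68 mm high, loose bystander; origin at the centre of its underside.
- flask_250: Conical flask, 83 mm across, 133 mm high, loose bystander; origin at the centre of its underside.
- vial_1: Amber vial with black cap, 28 mm across, 62 mm high, loose bystander; origin at the centre of its underside.
- vial_2: Amber vial with red cap, 28 mm across, 62 mm high, loose bystander; origin at the centre of its underside.
- timer: White bench timer, 66 x 66 x 20 mm, loose bystander; origin at the centre of its underside.

How it is judged:
By the outcome, as a careful person would: the job done as asked, in the order asked, and still so for the second after the job is handed in, with the robot touching nothing.
It also fails if it takes over 72 s, if anything falls off the work surface, if the arm or the gripper's body presses on something with over 40 N, if the wrist force passes 120 N, or if a joint passes its speed limit or range.

## Robot

A 6-joint arm with a two-finger parallel gripper is mounted at the origin on a cart in front of the work surface, level with it; the furniture and walls round the work are solid. World frame = base frame: x ahead of the robot, y to its left, z up, the work surface at z = 0. Lengths are in m, angles in rad, forces in N, time in s.
With the tool pointing down it reaches from about 0.3 to 0.85 m from the base axis. Payload 4.2 kg.
Tool frame: the origin (TCP) lies at the very end of the fingers, on their centre line; the grasp point (between the pads) lies 19 mm behind it; z points along the fingers, y is the line along which they close (so a half turn about z gives the same grasp; the last joint's range is limited). The gripper opens to 91 mm and grips with 3 to 60 N. Pads are 32 mm wide; open, the fingers measure 118 mm over their backs; the gripper's body (76 mm by 178 mm) begins 60 mm behind the grasp point.
Start: joints at [1.211, 0.32, 1.565, -0, 1.257, -0.02], TCP at [0.192, 0.542, 0.214] pointing down, gripper open.
Joint ranges: [-3.11, 3.11], [-0.84, 2.01], [0.21, 2.61], [-1.34, 4.49], [0.05, 2.63], [-2.56, 2.56]. Speed limits (rad/s): [2.57, 2.57, 3.14, 3.14, 3.14, 3.14].

## Interface

Orientations are given as a unit quaternion [w, x, y, z].
In Python, from plant import bot, vision, finder gives the robot as it stands. Calls block until the motion is done:
- bot.move_pose(position, orientation): joint-space move of the TCP to a pose.
- bot.line_to(position, rotation=None, max_speed=0.15, f_stop=None): straight line of the TCP; rotation=None keeps the orientation; max_speed is the mean speed in m/s. With f_stop (N) it stops when the force on the tool has changed by that much, and returns True; else False.
- bot.goto_joints(angles): joint-space move.
- bot.release() and bot.close(): open the fingers fully, or close them until they stop; the grip force is fixed at half the most.
- bot.dwell(seconds).
- bot.ik(position, orientation): joint angles nearest the present ones, or None.
- bot.observe(): the state.
- vision.grab_frame(name): name is "side" or "top" or "wrist"; returns a dict with "pixels" (420x560x3 uint8, blue, green, red), "depth" (420x560 float32, m along the optical axis (not along the pixel's ray), 0 where there is no reading), "fx", "fy", "cx", "cy" (pixels), "position" and "attitude" of the camera in the world; the wrist camera has in their place "T_tool_cam" (4x4, takes a point from camera to tool coordinates, whose origin is the TCP and whose axes are the flange's). Camera axes: x right, y up, looking along -z (the intrinsics and any distortion apply to the point x, -y, -z); pixel columns grow to the right and rows downward; lengths in m; the calibration is good to about 2 mm. The wrist camera is an equidistant fisheye: a pixel r from the principal point sees the ray r / f radians off the axis. A picture is of the moment at which its call begins: read the wrist's pose just before it.
A pose or a line that the arm cannot do raises bot.IKError and nothing moves.
- bot.finish_job(): hands the job in; it is judged then, once.
Trained networks look in a picture, given as the dict that the camera call returned (one of the last four; its "shot" number tells which), for a name from the list of things; names that differ only in an ending like _2 or _b are one class to them, and where a whole thing is asked for, a point or a joint stands for the part that bears it (a point fixed in the world has none). Each returns a list of dicts, best first, with "p" (0 to 1); they miss things now and then, are a little off and sometimes report something else, mostly with a low value. They report only what shows in the picture. A call takes as long as a camera call.
- finder.recognise(query, picture): "location" ([x, y, z] in m, in the coordinates of the camera as it stood for that picture, good to about 4 mm: the middle of the surface that is visible of it).
- finder.silhouettes(query, picture): "pixels" (420x560 bool, what is visible of it).
- finder.landmark_of(query, picture): "location" ([x, y, z] in m, in the coordinates of the camera as it stood for that picture, good to about 4 mm: a listed point, or the origin of a listed thing).
The state is a dict: "t": time; "q": joint angles; "joint_velocities": joint speeds; "joint_efforts": joint torques, N m; "tool_pos": TCP position; "eef_rot": TCP orientation; "force": force on the tool from outside, world axes, zero at the start; "wrist_torque": the same for the moment, N m; "opening": finger opening in m; "finger_force": force on a finger pad.
Only numpy, scipy, OpenCV 4.12 (cv2) and the standard library are available. Lean on these libraries where they do the work, as an engineer would, in place of code of your own. Each camera call takes 0.05 s, during which the arm holds its last target. There are 200 camera calls.

## Working session

There is one attempt and no reset: what is moved stays moved. The work goes in short steps, each a Python script; the robot and the scene stay as the last script left them, time stands still between calls to the robot, and variables do not carry over. Pictures are saved under pics/ and viewed, at most 10 in all, crops included, and the job is handed in when it is done.

```bash
ls; mkdir -p pics; cat > h.py <<'E'
import numpy as np, cv2
from scipy.spatial.transform import Rotation as R
from plant import bot, vision, finder
def rot(q): return R.from_quat([q[1],q[2],q[3],q[0]])
def toworld(f,p):
    a=np.array(f["attitude"],float)
    M=a if a.shape==(3,3) else rot(a).as_matrix()
    return M@np.array(p)+np.array(f["position"])
E
python3 - <<'E'
from h import *
s=bot.observe(); print({k:np.round(v,4) for k,v in s.items()})
for n in ("top","side"):
    f=vision.grab_frame(n); cv2.imwrite(f"pics/{n}0.png",f["pixels"])
    print(n,f["position"],f["attitude"],f["fx"],f["cx"],f["cy"],[k for k in f])
    for q in ("selector","ring_top","orange_cap","knob_grip","index_pin","beaker_100","flask_250","vial_1","timer"):
        print(q,[(round(d["p"],2),np.round(toworld(f,d["location"]),3)) for d in finder.landmark_of(q,f)[:3]])
E
```

```text
pics
{'t': np.float64(0.0), 'q': array([ 1.211 ,  0.3203,  1.5657, -0.    ,  1.2574, -0.02  ]), 'joint_velocities': array([ 0.0011, -0.0001,  0.0006,  0.0008,  0.0013, -0.0003]), 'joint_efforts': array([-7.00000e-04, -4.12459e+01, -2.31975e+01,  7.27000e-02,
        4.56000e-02, -2.00000e-04]), 'tool_pos': array([0.1915, 0.5417, 0.2131]), 'eef_rot': array([-2.000e-04,  1.691e-01,  9.856e-01, -9.000e-04]), 'force': array([-0.4569,  0.6373, -0.3676]), 'wrist_torque': array([ 0.0261,  0.0146, -0.0037]), 'finger_force': np.float64(0.0), 'opening': np.float64(0.0911)}
top [0.32162634 0.06478104 1.58854541] [ 0.71454585  0.04732095 -0.03724045 -0.69699218] 527.2867201581514 277.83427525608386 216.6264445902172 ['pixels', 'depth', 'fx', 'fy', 'cx', 'cy', 'position', 'attitude', 'shot']
selector [(0.8, array([ 0.512, -0.028,  0.002]))]
ring_top [(0.84, array([ 0.51 , -0.027,  0.039]))]
orange_cap [(0.37, array([0.58 , 0.021, 0.031]))]
knob_grip [(0.67, array([ 0.511, -0.026,  0.096]))]
index_pin []
beaker_100 [(0.63, array([ 0.41 ,  0.367, -0.006]))]
flask_250 []
vial_1 [(0.56, array([ 0.342,  0.298, -0.003]))]
timer []
side [0.44157255 1.24938911 0.60793274] [-0.02200988 -0.00169365  0.54150469  0.84040786] 448.0910365265216 283.411057695667 213.26863035296734 ['pixels', 'depth', 'fx', 'fy', 'cx', 'cy', 'position', 'attitude', 'shot']
selector [(0.6, array([ 0.51 , -0.031,  0.   ]))]
ring_top [(0.94, array([ 0.51 , -0.03 ,  0.041]))]
orange_cap [(0.58, array([0.576, 0.022, 0.032]))]
knob_grip [(0.49, array([ 0.512, -0.035,  0.095]))]
index_pin []
beaker_100 [(0.97, array([0.412, 0.367, 0.004]))]
flask_250 [(0.96, array([0.558, 0.351, 0.002]))]
vial_1 [(0.78, array([ 0.448,  0.302, -0.001])), (0.57, array([ 0.343,  0.291, -0.   ]))]
timer [(0.58, array([ 0.329, -0.245, -0.001]))]
```

```bash
python3 - <<'E'
from h import *
i=cv2.imread("pics/top0.png"); 
# project selector centre
f=dict()
a=rot([0.71454585,0.04732095,-0.03724045,-0.69699218]).as_matrix(); c=a.T@(np.array([.511,-.028,.04])-np.array([0.32162634,0.06478104,1.58854541]))
u=277.8+527.3*c[0]/-c[2]; v=216.6+527.3*-c[1]/-c[2]; print(u,v)
u,v=int(u),int(v)
cv2.imwrite("pics/top0c.png",cv2.resize(i[max(v-50,0):v+50,max(u-60,0):u+60],None,fx=6,fy=6,interpolation=cv2.INTER_CUBIC))
E
```

```text
317.4998566658655 216.38669017466754
```

View pics/top0.png

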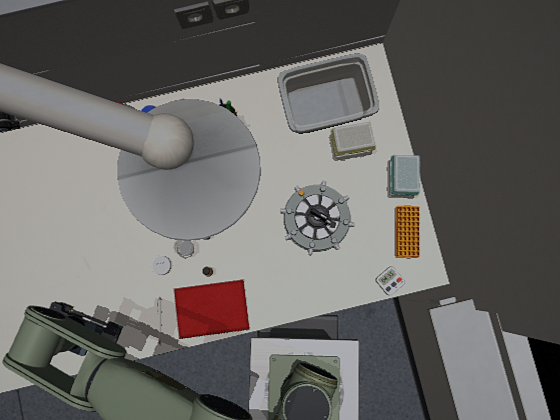

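View pics/top0c.png

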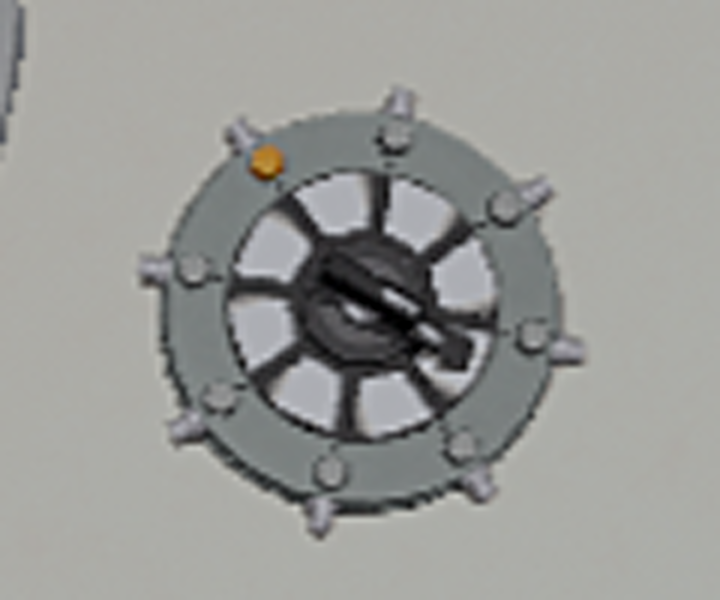

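```bash
python3 - <<'E'
from h import *
f=vision.grab_frame("top"); d=f["depth"]
for u,v in [(190,170),(130,170),(230,200),(250,170),(165,140),(90,105),(20,85),(165,115)]:
    z=d[v,u]; print((u,v),z,np.round(toworld(f,[(u-f["cx"])/f["fx"]*z,-(v-f["cy"])/f["fy"]*z,-z]),3))
w=vision.grab_frame("wrist"); print(np.round(w["T_tool_cam"],4),w["fx"],w["cx"],w["cy"])
s=bot.observe()
c=np.array([.511,-.029])
for yaw in np.arange(-180,180,30):
    r=(R.from_euler('z',yaw,degrees=True)*R.from_euler('x',180,degrees=True)).as_quat(); q=[r[3],*r[:3]]
    j=bot.ik([*c,.1],q); print(yaw,None if j is None else np.round(j,2))
E
```

```text
(190, 170) 0.9683949 [0.518 0.243 0.639]
(130, 170) 1.084299 [0.538 0.388 0.527]
(230, 200) 1.0727549 [0.481 0.18  0.529]
(250, 170) 1.0884912 [0.545 0.142 0.52 ]
(165, 140) 0.8486561 [0.541 0.263 0.763]
(90, 105) 0.8331317 [0.588 0.379 0.786]
(20, 85) 0.8069534 [0.608 0.477 0.817]
(165, 115) 0.8689439 [0.587 0.268 0.748]
[[-1.000e-04  9.639e-01  2.663e-01  7.540e-02]
 [ 1.000e+00 -0.000e+00  3.000e-04 -1.000e-04]
 [ 2.000e-04  2.663e-01 -9.639e-01 -1.705e-01]
 [ 0.000e+00  0.000e+00  0.000e+00  1.000e+00]] 325.19226210127806 281.6407266287436 210.6077622596752
-180 [-0.08  0.33  1.87  0.    0.94 -1.65]
-150 [-0.08  0.33  1.87  0.    0.94 -2.17]
-120 None
-90 None
-60 [-0.08  0.33  1.87 -0.    0.94  2.54]
-30 [-0.08  0.33  1.87 -0.    0.94  2.02]
0 [-0.08  0.33  1.87 -0.    0.94  1.49]
30 [-0.08  0.33  1.87 -0.    0.94  0.97]
60 [-0.08  0.33  1.87 -0.    0.94  0.44]
90 [-0.08  0.33  1.87 -0.    0.94 -0.08]
120 [-0.08  0.33  1.87  0.    0.94 -0.6 ]
150 [-0.08  0.33  1.87  0.    0.94 -1.13]
```

View pics/side0.png

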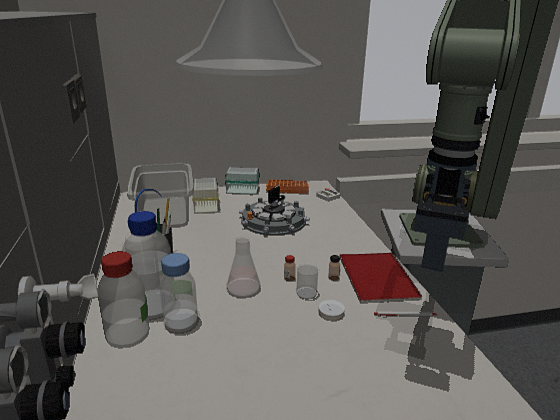

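```bash
cat >> h.py <<'E'
def quat(yaw):
    r=(R.from_euler('z',yaw)*R.from_euler('x',np.pi)).as_quat(); return [r[3],*r[:3]]
def wristpose(s,w):
    T=np.eye(4);T[:3,:3]=rot(s["eef_rot"]).as_matrix();T[:3,3]=s["tool_pos"];return T@np.array(w["T_tool_cam"])
def unproj(w,C,u,v,z):  # pixel -> world on plane z
    dx=(u-w["cx"]);dy=(v-w["cy"]);r=np.hypot(dx,dy)+1e-9;th=r/w["fx"]
    d=np.stack([np.sin(th)*dx/r,-np.sin(th)*dy/r,-np.cos(th)],-1)@C[:3,:3].T
    return C[:3,3]+d*((z-C[2,3])/d[...,2])[...,None]
def proj(w,C,P):
    p=(np.asarray(P)-C[:3,3])@C[:3,:3]; x,y,z=p[...,0],-p[...,1],-p[...,2]
    rr=np.hypot(x,y)+1e-12; th=np.arctan2(rr,z)*w["fx"]
    return np.stack([w["cx"]+th*x/rr,w["cy"]+th*y/rr],-1)
def rectify(w,C,c,z,half=.12,n=600):
    g=np.linspace(-half,half,n); X=c[0]-g[:,None]+0*g; Y=c[1]-g[None,:]+0*g[:,None]  # image up=+x, left=+y
    p=proj(w,C,np.stack([X,Y,0*X+z],-1)).astype(np.float32)
    return cv2.remap(w["pixels"],p[...,0],p[...,1],cv2.INTER_LINEAR)
E
python3 - <<'E'
from h import *
s=bot.observe(); q=list(s["q"])
y1=np.radians(58); c=np.array([.511,-.029]); t=c-.075*np.array([np.cos(y1),np.sin(y1)])
az=1.211; bot.line_to([.36*np.cos(az),.36*np.sin(az),.22],max_speed=.25)
q=list(bot.observe()["q"]); q[0]=np.arctan2(t[1],t[0]); 
j=bot.ik([*(.36*np.array([np.cos(q[0]),np.sin(q[0])])),.22],quat(y1)); print(np.round(j,2),q[0])
q[5]=j[5]; bot.goto_joints(q)
bot.move_pose([*t,.155],quat(y1))
s=bot.observe(); w=vision.grab_frame("wrist"); C=wristpose(s,w); print(s["t"],s["tool_pos"],s["force"])
np.savez("w1.npz",pixels=w["pixels"],depth=w["depth"],C=C,fx=w["fx"],cx=w["cx"],cy=w["cy"])
for k in ("selector","ring_top","orange_cap","knob_grip","index_pin"):
    print(k,[(round(d["p"],2),np.round((C@[*d["location"],1])[:3],4)) for d in finder.landmark_of(k,w)[:2]])
cv2.imwrite("pics/w1.png",w["pixels"])
cv2.imwrite("pics/w1r.png",rectify(w,C,c,.042))
E
```

```text
[-0.23 -0.03  1.98 -0.    1.2   0.33] -0.1940315832620734
4.3917 [ 0.47036351 -0.091736    0.15485829] [-0.86228198 -0.13255202 -0.49110333]
selector [(0.64, array([ 0.5106, -0.0277, -0.0018]))]
ring_top [(0.87, array([ 0.5074, -0.0275,  0.038 ]))]
orange_cap [(0.63, array([0.5767, 0.0188, 0.0295]))]
knob_grip [(0.82, array([ 0.5096, -0.0303,  0.094 ])), (0.48, array([ 0.5095, -0.0251, -0.0023]))]
index_pin []
```

View pics/w1r.png

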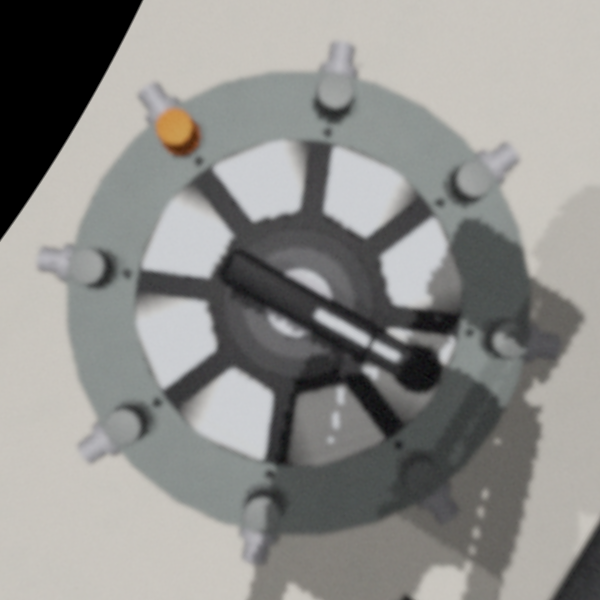

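```bash
cat > an.py <<'E'
from h import *
from scipy.optimize import least_squares
d=np.load("w1.npz"); w={k:d[k] for k in d}; C=d["C"]; c0=np.array([.511,-.029])
pix=cv2.cvtColor(w["pixels"],cv2.COLOR_BGR2GRAY)
def samp(r,a,c,z):
    P=np.stack([c[0]+r*np.cos(a),c[1]+r*np.sin(a),0*a+z],-1)
    p=proj(w,C,P).astype(np.float32); return cv2.remap(pix,p[...,0],p[...,1],cv2.INTER_CUBIC).astype(float)
A=np.radians(np.arange(0,360,.25)); 
# ring outer edge: strongest bright->grey drop with radius, at angles lit
rs=np.arange(.058,.074,.0003); c=c0.copy()
for it in range(4):
    I=samp(rs[:,None]+0*A,A+0*rs[:,None],c,.042); I=cv2.GaussianBlur(I,(1,7),1.5)
    g=-np.gradient(I,axis=0); k=g.argmax(0); ok=(g.max(0)>5)
    x=c[0]+rs[k]*np.cos(A); y=c[1]+rs[k]*np.sin(A)
    s=least_squares(lambda p:np.hypot(x[ok]-p[0],y[ok]-p[1])-p[2],[*c,.066],loss='soft_l1',f_scale=.0005).x; c=s[:2]
print("ring",c,s[2],ok.sum())
# slots
I=samp(np.linspace(.052,.062,11)[:,None]+0*A,A+0*np.zeros((11,1)),c,.042).mean(0)
print("profile"); 
dk=[]
thr=(np.percentile(I,85)+np.percentile(I,5))/2
for off in range(0,360,1): pass
b=I<thr; e=np.flatnonzero(np.diff(b.astype(int)))
e=np.degrees(A[e]); print(np.round(e,1), thr)
np.save("I.npy",I)
hsv=cv2.cvtColor(w["pixels"],cv2.COLOR_BGR2HSV); m=(hsv[...,0]>8)&(hsv[...,0]<22)&(hsv[...,1]>180)&(hsv[...,2]>190)
v,u=np.nonzero(m); pc=unproj(w,C,u.mean(),v.mean(),np.float64(.048)); print("cap top",len(u),pc,np.degrees(np.arctan2(*(pc[:2]-c)[::-1])),np.hypot(*(pc[:2]-c)))
cv2.imwrite("pics/k1.png",rectify(w,C,c,.112,half=.05,n=500))
E
python3 an.py
```

```text
ring [ 0.50982048 -0.02839929] 0.06471117909066526 956
profile
[ 32.5  42.   77.8  87.  122.8 132.  167.8 182.5 211.  227.8 230.3 251.
 256.2 270.5 302.8 312.2 347.5 357. ] 114.49090909090908
cap top 0 [nan nan nan] nan nanan.py:27: RuntimeWarning: Mean of empty slice.
  v,u=np.nonzero(m); pc=unproj(w,C,u.mean(),v.mean(),np.float64(.048)); print("cap top",len(u),pc,np.degrees(np.arctan2(*(pc[:2]-c)[::-1])),np.hypot(*(pc[:2]-c)))
  ret = ret.dtype.type(ret / rcount)
```

View pics/k1.png

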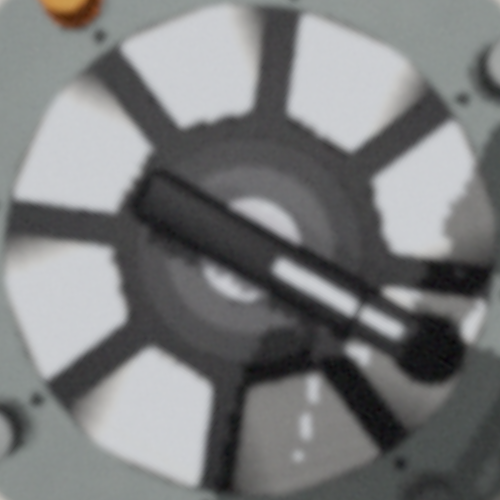

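```bash
cat >> h.py <<'E'
def rep(tag=""):
    s=bot.observe(); print(tag,round(float(s["t"]),2),"p",np.round(s["tool_pos"],4),"F",np.round(s["force"],2),"M",np.round(s["wrist_torque"],2),"op",round(float(s["opening"]),4),"ff",round(float(s["finger_force"]),1)); return s
E
python3 - <<'E'
from h import *
c=np.array([.5098,-.0284]); y=np.radians(59.8)
bot.move_pose([*c,.155],quat(y)); rep("above")
print(bot.line_to([*c,.082],max_speed=.08,f_stop=6)); rep("down")
bot.close(); bot.dwell(.3); rep("closed")
E
```

```text
above 5.09 p [ 0.5099 -0.0276  0.1552] F [-1.06  0.36 -0.05] M [-0.18  0.05  0.  ] op 0.0912 ff 0.0
False
down 6.16 p [ 0.5103 -0.0285  0.0825] F [ 0.04  0.35 -0.35] M [-0.02  0.14  0.  ] op 0.091 ff 0.0
closed 7.64 p [ 0.51   -0.0284  0.082 ] F [ 1.36 -0.41 -0.97] M [-0.22 -0.1  -0.06] op 0.0118 ff 30.0
```

```bash
python3 - <<'E'
from h import *
p=np.array([.5098,-.0284])
bot.line_to([*p,.085],max_speed=.03); rep("l3")
bot.line_to([*p,.088],max_speed=.03); s=rep("l6")
for d in (10,30):
    q=list(bot.observe()["q"]); q0=q[5]
    q[5]-=np.radians(d); bot.goto_joints(q); bot.dwell(.2); s=rep(f"turn {d}")
x=rot(s["eef_rot"]).as_matrix()[:,0]; print("yaw",np.degrees(np.arctan2(x[1],x[0])),s["q"][5])
f=vision.grab_frame("top"); cv2.imwrite("pics/t2.png",cv2.resize(f["pixels"][166:266,257:377],None,fx=5,fy=5,interpolation=cv2.INTER_CUBIC))
E
```

```text
l3 7.89 p [ 0.5099 -0.0285  0.0844] F [  3.16  -1.   -10.72] M [-0.2  -0.74  0.  ] op 0.0117 ff 30.0
l6 8.14 p [ 0.5099 -0.0285  0.0877] F [ 3.93 -2.03 -9.98] M [-0.31 -0.71  0.03] op 0.0118 ff 30.0
turn 10 8.63 p [ 0.5099 -0.0285  0.0877] F [  4.03  -1.93 -10.13] M [-0.24 -0.71 -0.01] op 0.012 ff 30.0
turn 30 9.4 p [ 0.51   -0.0285  0.0877] F [  4.12  -1.59 -10.69] M [-0.19 -0.82 -0.07] op 0.0119 ff 30.0
yaw 99.64191851708067 -0.24653259915788983
```

```bash
cat >> h.py <<'E'
def yaw(s=None):
    x=rot((s or bot.observe())["eef_rot"]).as_matrix()[:,0]; return np.degrees(np.arctan2(x[1],x[0]))%360
E
python3 - <<'E'
from h import *
for tgt in (160,217.3):
    q=list(bot.observe()["q"]); q[5]-=np.radians(tgt-yaw()); bot.goto_joints(q); bot.dwell(.2); s=rep(f"turn {tgt}"); print(yaw(s))
bot.dwell(.3); s=rep("settled")
p=np.array([.5101,-.0286])
hit=bot.line_to([*p,.0775],max_speed=.01,f_stop=3); print(hit,rep()["q"][5],yaw())
E
```

```text
turn 160 10.63 p [ 0.51   -0.0284  0.0877] F [  4.64  -0.03 -10.51] M [-0.04 -0.83  0.  ] op 0.0119 ff 30.0
159.96886504167222
turn 217.3 11.78 p [ 0.5101 -0.0283  0.0877] F [  5.13   1.12 -10.51] M [ 0.03 -0.76  0.02] op 0.0119 ff 30.0
217.26865897228114
settled 12.08 p [ 0.51   -0.0283  0.0877] F [  3.48   1.53 -11.17] M [ 0.1  -0.82 -0.04] op 0.012 ff 30.0
 12.76 p [ 0.5101 -0.0283  0.0802] F [ 3.6   0.45 -8.53] M [-0.06 -0.52 -0.02] op 0.0118 ff 30.0
True -2.300347360894495 217.2930724118935
```

```bash
python3 - <<'E'
from h import *
p=np.array([.5103,-.0284])
for z in (.0785,.077,.0758,.0750):
    hit=bot.line_to([*p,z],max_speed=.01,f_stop=3); s=rep(f"{z} {hit}"); 
    bot.dwell(.2); s=rep("settled"); 
    if s["force"][2]>-4: break
E
```

```text
0.0785 False 13.06 p [ 0.5101 -0.0283  0.078 ] F [ 2.99  0.83 -8.23] M [ 0.04 -0.59  0.  ] op 0.0118 ff 30.0
settled 13.26 p [ 0.5101 -0.0284  0.0783] F [ 2.55  1.73 -8.88] M [ 0.04 -0.53 -0.02] op 0.012 ff 30.0
0.077 False 13.56 p [ 0.5101 -0.0283  0.0769] F [ 3.96  1.48 -7.48] M [ 0.02 -0.45 -0.03] op 0.0119 ff 30.0
settled 13.76 p [ 0.5101 -0.0283  0.077 ] F [ 1.99  1.34 -9.44] M [ 0.11 -0.39  0.01] op 0.0119 ff 30.0
0.0758 False 14.03 p [ 0.5101 -0.0284  0.0757] F [ 1.63  1.57 -9.08] M [ 0.14 -0.36  0.02] op 0.0117 ff 30.0
settled 14.22 p [ 0.5101 -0.0284  0.0757] F [ 0.74  1.33 -9.32] M [ 0.17 -0.32 -0.01] op 0.0121 ff 30.0
0.075 False 14.47 p [ 0.5102 -0.0284  0.0752] F [ 0.62  2.32 -4.53] M [0.15 0.03 0.03] op 0.0117 ff 30.0
settled 14.68 p [ 0.5102 -0.0284  0.0752] F [-0.63  1.55 -3.4 ] M [0.19 0.06 0.03] op 0.0119 ff 30.0
```

```bash
python3 - <<'E'
from h import *
bot.release(); bot.dwell(.3); rep("rel")
p=np.array([.5102,-.0284]); bot.line_to([*p,.16],max_speed=.1)
y=np.radians(217.3-60); 
bot.move_pose([*(p-.08*np.array([np.cos(y),np.sin(y)])),.16],quat(y)); bot.dwell(.3)
s=rep("view"); w=vision.grab_frame("wrist"); C=wristpose(s,w)
cv2.imwrite("pics/w3.png",rectify(w,C,p,.042))
# knob top height from depth
dz=w["depth"]; uv=proj(w,C,np.array([[*p,.105],[*(p+.015*np.array([np.cos(.651),np.sin(.651)])),.105],[*(p-.015*np.array([np.cos(.651),np.sin(.651)])),.105],[.5102-.055*.6,-.0284+.055*.8,.042],[.5102,-.0284-.055,.042]]))
for u,v in uv:
    iu,iv=int(round(u)),int(round(v)); r=np.hypot(u-w["cx"],v-w["cy"]); th=r/w["fx"]; z=np.median(dz[iv-1:iv+2,iu-1:iu+2])
    pc=np.array([np.tan(th)*(u-w["cx"])/r*z,-np.tan(th)*(v-w["cy"])/r*z,-z,1]); print(iu,iv,np.round((C@pc)[:3],4))
for k in ("knob_grip","ring_top"):
    print(k,[(round(d["p"],2),np.round((C@[*d["location"],1])[:3],4)) for d in finder.landmark_of(k,w)[:2]])
E
```

```text
rel 16.23 p [ 0.5103 -0.0284  0.075 ] F [ 0.27 -0.01  0.15] M [ 0.07  0.03 -0.02] op 0.0914 ff 0.0
view 18.48 p [ 0.5838 -0.0591  0.1601] F [ 0.32  0.12 -0.77] M [-0.12  0.   -0.  ] op 0.0916 ff 0.0
282 117 [ 0.5102 -0.0284  0.1045]
301 128 [ 0.5221 -0.0193  0.1053]
263 106 [ 0.4983 -0.0375  0.1052]
314 66 [0.4758 0.0173 0.0312]
225 143 [ 0.5102 -0.0834  0.0418]
knob_grip [(0.7, array([ 0.5094, -0.0282,  0.0873]))]
ring_top [(0.89, array([ 0.5093, -0.0278,  0.0365]))]
```

View pics/w3.png

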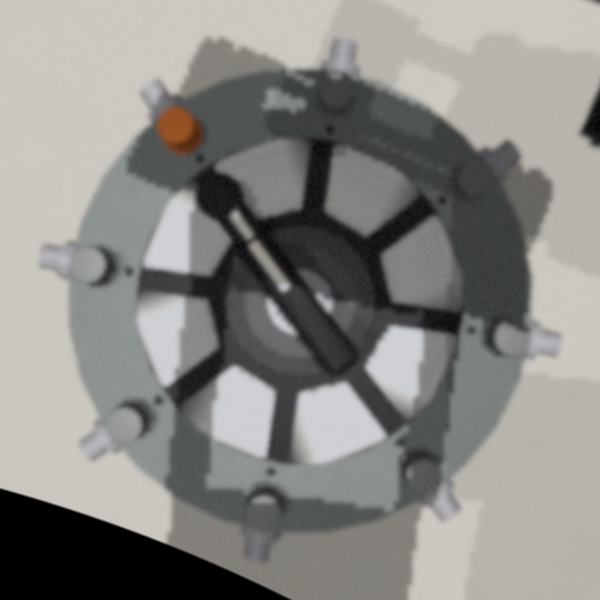

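The pointer (tip at about 218,190) lies over the slot beside the orange cap (178,130). The knob's top measures 0.105 m, which is the height with the pin fully home, and the arm is clear of everything.

```bash
python3 - <<'E'
from h import *
print(bot.finish_job())
E
```

```text
the job is handed in; nothing more can be done
None
```

The pointer was lifted, turned about 157° counter-clockwise (the shorter way) to the orange-cap outlet, and its pin let down fully home (knob top at 105 mm); the gripper then let go and the job was handed in at about 18.5 s.

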